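Park the filter-press plates on the drying hook, nested in order

ROBOT

A 6-joint arm with a two-finger parallel gripper is mounted at the origin on a cart in front of the work surface, level with it; the furniture and walls round the work are solid. World frame = base frame: x ahead of the robot, y to its left, z up, the work surface at z = 0. Lengths are in m, angles in rad, forces in N, time in s.
With the tool pointing down it reaches from about 0.35 to 0.975 m from the base axis. Payload 4.9 kg.
Tool frame: the origin (TCP) lies between the finger pads, 19 mm behind the fingertips; this is the grasp point; z points along the fingers, y is the line along which they close (so a half turn about z gives the same grasp; the last joint's range is limited). The gripper opens to 85 mm and grips with 20 to 120 N. Pads are 22 mm wide; open, the fingers measure 114 mm over their backs; the gripper's body (76 mm by 85 mm) begins 54 mm behind the grasp point. The pads swing forward as they close: fully open they stand 13 mm farther back than shut.
Start: joints at [-1.326, 0.053, 1.613, -0, 1.476, -0.119], TCP at [0.222, -0.584, 0.25] pointing down, gripper open.
Joint ranges: [-3.01, 3.01], [-1.01, 2.22], [0.06, 2.58], [-1.02, 4.17], [0.09, 2.62], [-3.14, 3.14]. Speed limits (rad/s): [2.57, 2.57, 3.14, 3.14, 3.14, 3.14].

INTERFACE

Orientations are given as a unit quaternion [w, x, y, z].
In Python, from rig import ctrl gives the robot as it stands. The module is installed in compiled form; this text tells all that it offers.
- The arm moves only by the shell command python3 -m pendant 'ROWS' [OPENING] [FORCE]. ROWS is JSON, a list of rows, each an object of numbers: "x", "y", "z": the shift along the tool's x, y, z in mm; "spin": the turn about the tool's z in degrees. A call has 1 to 20 rows; each row is the pose to reach, as a shift and turn from the pose commanded when the call began, along the tool's axes at that moment; what a row does not reach only later rows make up. A row lasts 1/12 s, in which the tool goes at most 41.7 mm and 7.16 degrees, less where a joint would pass 70% of its speed; a pose out of reach is approached as far as the arm can. A call with a gripper value outside its range is refused whole. OPENING is the finger opening in mm, from 0 to 85.4, set as the call begins (- or left out, the last holds). The fingers move at their own pace and stop on an object; FORCE is the grip in N (left out, the last holds). Time passes only in rows, so rows that repeat a pose let the fingers close. It gives the time, the measured TCP pose, the force, the opening and the grip force at its end, in the units of the state.
- ctrl.get_obs(): the state, without advancing time (a new reading comes with each control period).
- ctrl.grab_frame(name): name is "scene" or "top" or "wrist"; returns the picture (400x640x3 uint8, red, green, blue); there is no depth.
- ctrl.get_calibration(name): a dict with "K" (3x3 intrinsics, pixels), "R" (3x3) and "t" (3): a world point X has camera coordinates R X + t; the wrist camera has in their place "hand_eye" (4x4, takes a point from camera to tool coordinates, whose origin is the TCP and whose axes are the flange's). Camera axes: x right, y down, z forward; pixel columns grow to the right and rows downward; lengths in m; the calibration is good to about 2 mm. A picture is of the moment at which its call begins: read the wrist's pose just before it. get_calibration takes no time and is no camera call.
- ctrl.hand_in(): hands the job in; it is judged then, once.
The state is a dict: "time": time; "joints": joint angles; "qvel": joint speeds; "joint_efforts": joint torques, N m; "tool_pos": TCP position; "orientation": TCP orientation; "force": force on the tool from outside, world axes, zero at the start; "wrist_torque": the same for the moment, N m; "opening": opening from 0.0 (shut) to 1.0 (fully open); "grip_force": force on a finger pad.
Only numpy, scipy, OpenCV 4.12 (cv2) and the standard library are available. Lean on these libraries where they do the work, as an engineer would, in place of code of your own. Each camera call takes 0.05 s, during which the arm holds its last target. There are 200 camera calls.

TASK

Hang the three white filter plates from the slotted rack on the rod of the hook stand: the one with the narrowest tab first, then the middle one, then the one with the widest tab, all with their fronts still facing the hook's open end and each nested fully over the collar of the one before. As each plate goes on, slide it back along the rod and press until the sprung black buffer pad at the back gives by about 2 mm, never so hard that the buffer comes near its end stop at 6 mm. Leave the pack hanging freely on the rod and do not disturb the other things on the bench.

Things in the scene. Friction and masses are not known exactly. Their poses are not given: they have to be found in the camera images.
- rack: Fixed aluminium base 126 x 104 x 10 with three slots across it (20 wide, 26 deep, 42 apart along its x); origin under its centre. A plate stands in each slot, lower edge at z = 10, front to the rack's -x; which plate is in which slot varies. Lift plates straight up.
- hook_stand: Fixed hook stand: base 110 x 110 x 12, post 22 in diameter, 150 high; origin under the post's axis. A stop clamped on the rod in front of the post carries a black sprung buffer pad, 58 x 58 x 6, centred 9 below the rod's axis. The pad's front face lies somewhere 30 to 56 in front of the post's axis (towards the tip): not measured, so feel for it.
- rod_root (a point): Where the rod's axis meets the post's axis, 125 above the worktop. The level steel rod, 12 in diameter, runs from here along the stand's -x for 150, then turns up; z up. A plate hanging on the rod has its hole's centre 9 below the rod's axis.
- hook_tip (a point): Centre of the rounded end (radius 6) of the upturned tip, 160 from the post's axis and 9 above the rod's axis. A plate's hole passes over the tip when its centre is about 4 above the rod's axis; once the plate's middle is nearer the post than 135, lower it until the hole's top rests on the rod.
- buffer (a joint): How far the sprung buffer pad is pushed in towards the post, m: 0 free, 0.006 at its end stop; spring of 4 N per mm (2 mm takes 8 N). When a plate is let go the spring may push the pack back by a few mm.
- plate_narrow: White plastic plate with the NARROWEST tab (22 wide), body 78 wide; flat back; on its front, round the hole, a tapered collar 52 in diameter at the root, 47 at its end, 6 proud. Goes on first, its back against the buffer. Body 100 tall, 16 thick, 0.16 to 0.29 kg. Origin: middle of its lower edge, mid-thickness; x is its normal, -x its FRONT, z up.
- plate_mid: White plastic plate with the MIDDLE tab (32 wide), body 86 wide; in its back a round recess 56 in diameter, 8 deep, to fit over the narrow-tab plate's collar; on its front a tapered collar 40 in diameter at the root, 35 at its end, 6 proud. Body 100 tall, 16 thick, 0.16 to 0.29 kg. Origin: middle of its lower edge, mid-thickness; x is its normal, -x its FRONT, z up.
- plate_wide: White plastic plate with the WIDEST tab (42 wide), body 94 wide; in its back a round recess 44 in diameter, 8 deep, to fit over the middle plate's collar; flat front. Body 100 tall, 16 thick, 0.16 to 0.29 kg. Origin: middle of its lower edge, mid-thickness; x is its normal, -x its FRONT, z up.
- plate_narrow_hole (a point): Centre of the narrow-tab plate's hole, 30 in diameter, at mid-thickness, 66 above its lower edge; axes as the plate's. On every plate the tab on top is 16 thick and reaches from 100 to 136 above the lower edge: pinch it across its width (y), TCP about 122 above the lower edge, so that the fingertips just clear the shoulders.
- plate_mid_hole (a point): Centre of the middle plate's hole (30 in diameter, mid-thickness, 66 above its lower edge). Nested, it lies 16 in front of the narrow-tab plate's hole centre.
- plate_wide_hole (a point): Centre of the wide-tab plate's hole (30 in diameter, mid-thickness, 66 above its lower edge). Nested, it lies 16 in front of the middle plate's hole centre.
- tip_rack: Bystander: blue pipette-tip box, 76 x 115 x 72, origin under its centre. Leave alone.
- flask: Bystander: conical glass flask, 75 in diameter, 103 high, origin under its centre. Leave alone.
- bottle: Bystander: clear sample bottle, 44 in diameter, 74 high, origin under its centre. Leave alone.
- timer: Bystander: small white lab timer, 61 x 63 x 18, origin under its centre. Leave alone.
Not all that is in view belongs to the job. What is shaped like the plate_narrow but green is not meant.

How it is judged:
On the way, in this order (a step that is already met when the one before it is completed fails the run):
1. the narrow-tab plate hangs on the rod and is pressed back so that the buffer gives by over 1.2 mm (y of plate_narrow_hole in the frame of rod_root between -0.008 and 0.008 m and z of plate_narrow_hole in the frame of rod_root between -0.014 and -0.004 m and x of plate_narrow_hole in the frame of rod_root between -0.135 and -0.03 m and value of joint buffer above 0.0012 m), for 0.1 s.
2. the middle plate is nested on the narrow-tab one and the pack pressed back so that the buffer gives by over 1.2 mm (all of step 1 and y of plate_mid_hole in the frame of rod_root between -0.008 and 0.008 m and z of plate_mid_hole in the frame of rod_root between -0.014 and -0.004 m and x of plate_mid_hole in the frame of rod_root between -0.135 and -0.03 m and x of plate_mid_hole in the frame of plate_narrow_hole between -0.0185 and -0.0135 m and angle between the x axis of plate_mid and the x axis of plate_narrow, either way round below 0.1 rad), for 0.1 s.
3. the wide-tab plate is nested on the middle one and the pack pressed back so that the buffer gives by over 1.2 mm (all of step 2 and y of plate_wide_hole in the frame of rod_root between -0.008 and 0.008 m and z of plate_wide_hole in the frame of rod_root between -0.014 and -0.004 m and x of plate_wide_hole in the frame of rod_root between -0.135 and -0.03 m and x of plate_wide_hole in the frame of plate_mid_hole between -0.0185 and -0.0135 m and angle between the x axis of plate_wide and the x axis of plate_mid, either way round below 0.1 rad), for 0.1 s.
At the end, for the whole second after the job is handed in: All three plates hang at rest on the rod (hole centres within 8 mm sideways of its axis, 4 to 14 mm below), narrow, middle, wide tab from the back; neighbouring hole centres 13.5 to 18.5 mm apart, plates parallel within 0.1 rad; the narrow one within 72 mm of the post axis (y of plate_narrow_hole in the frame of rod_root between -0.008 and 0.008 m and z of plate_narrow_hole in the frame of rod_root between -0.014 and -0.004 m and x of plate_narrow_hole in the frame of rod_root between -0.135 and -0.03 m and y of plate_mid_hole in the frame of rod_root between -0.008 and 0.008 m and z of plate_mid_hole in the frame of rod_root between -0.014 and -0.004 m and x of plate_mid_hole in the frame of rod_root between -0.135 and -0.03 m and y of plate_wide_hole in the frame of rod_root between -0.008 and 0.008 m and z of plate_wide_hole in the frame of rod_root between -0.014 and -0.004 m and x of plate_wide_hole in the frame of rod_root between -0.135 and -0.03 m and x of plate_mid_hole in the frame of plate_narrow_hole between -0.0185 and -0.0135 m and angle between the x axis of plate_mid and the x axis of plate_narrow, either way round below 0.1 rad and x of plate_wide_hole in the frame of plate_mid_hole between -0.0185 and -0.0135 m and angle between the x axis of plate_wide and the x axis of plate_mid, either way round below 0.1 rad and x of plate_narrow_hole in the frame of rod_root above -0.072 m and linear speed of each of plate_narrow, plate_mid, plate_wide below 0.02 m/s); the robot touches nothing.
It fails at once if the buffer is pushed in by more than 4.8 mm (value of joint buffer above 0.0048 m).
It fails at once if the tip_rack is moved by more than 20 mm (distance of tip_rack from where it was at the start of the episode above 0.02 m).
It fails at once if the flask is moved by more than 20 mm (distance of flask from where it was at the start of the episode above 0.02 m).
It fails at once if the bottle is moved by more than 20 mm (distance of bottle from where it was at the start of the episode above 0.02 m).
It fails at once if the timer is moved by more than 20 mm (distance of timer from where it was at the start of the episode above 0.02 m).
It also fails if it takes over 72 s, if anything falls off the work surface, if the arm or the gripper's body presses on something with over 40 N, if the wrist force passes 120 N, or if a joint passes its speed limit or range.

## Working session

There is one attempt and no reset: what is moved stays moved. The work goes in short steps, Python scripts to look and compute and a shell command to move; the robot and the scene stay as the last step left them, time stands still between calls to the robot, and variables do not carry over. Pictures are saved under pics/ and viewed, at most 10 in all, crops included, and the job is handed in when it is done.

```bash
mkdir -p pics; python3 - <<'E'
from rig import ctrl
import cv2,numpy as np
np.set_printoptions(precision=4,suppress=True)
o=ctrl.get_obs();print(o['time'],o['tool_pos'],o['orientation'])
for n in("scene","top"):
    cv2.imwrite(f"pics/{n}0.png",ctrl.grab_frame(n)[:,:,::-1]);c=ctrl.get_calibration(n);print(n,c['K'],c['R'],c['t'],-c['R'].T@c['t'])
print(ctrl.get_calibration('wrist'))
E
```

```text
0.0 [ 0.2222 -0.5835  0.2487] [-0.0011  0.9835  0.1809 -0.0001]
scene [[460.2975   0.     313.6243]
 [  0.     460.2975 192.6504]
 [  0.       0.       1.    ]] [[-0.6087 -0.7931  0.0208]
 [-0.3999  0.284  -0.8714]
 [ 0.6853 -0.5387 -0.4901]] [0.3207 0.311  1.149 ] [-0.4678  0.785   0.8274]
top [[418.1697   0.     318.7503]
 [  0.     418.1697 200.5632]
 [  0.       0.       1.    ]] [[ 0.0168 -0.9996 -0.0223]
 [-0.9984 -0.0156 -0.0551]
 [ 0.0547  0.0232 -0.9982]] [0.0024 0.5526 1.5712] [ 0.4657 -0.0255  1.5989]
{'K': array([[317.4409,   0.    , 318.1781],
       [  0.    , 317.4409, 193.9308],
       [  0.    ,   0.    ,   1.    ]]), 'hand_eye': array([[-0.0013, -0.9527, -0.3039,  0.077 ],
       [ 1.    , -0.0015,  0.0003,  0.0004],
       [-0.0007, -0.3039,  0.9527, -0.1241],
       [ 0.    ,  0.    ,  0.    ,  1.    ]])}
```

View pics/scene0.png

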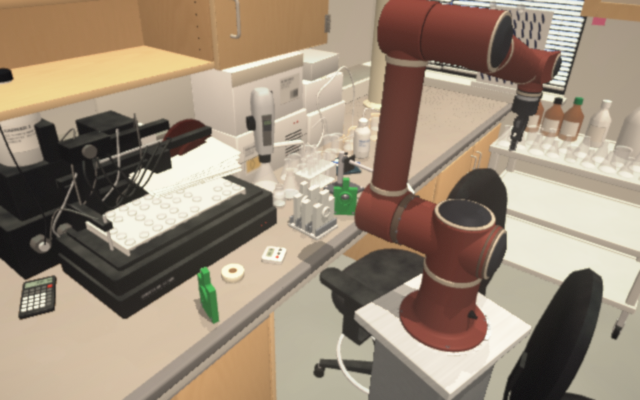

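View pics/top0.png

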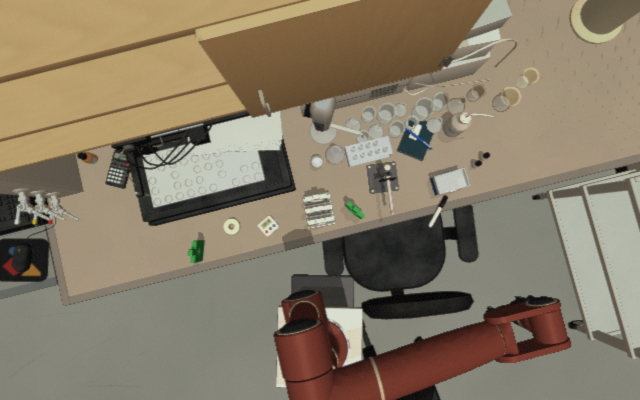

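The scene view shows the rack with the three plates at about (315,215), the green decoys at (345,198) and (208,295), and the hook stand behind. In the top view the rack is at (319,210), and the stand base is at (383,178) with its rod running down to (391,213). The timer is at (268,226). Next I'll enlarge both views and cast coarse rays.

```bash
cat > h.py <<'E'
from rig import ctrl
import cv2,numpy as np
from scipy.spatial.transform import Rotation as Rn
np.set_printoptions(precision=4,suppress=True)
def pose():
    o=ctrl.get_obs();q=np.array(o['orientation']);T=np.eye(4)
    T[:3,:3]=Rn.from_quat(q[[1,2,3,0]]).as_matrix();T[:3,3]=o['tool_pos'];return T
def cam(n,T=None):
    c=ctrl.get_calibration(n)
    if n!='wrist': return c['K'],c['R'],np.array(c['t'])
    W=np.linalg.inv((pose() if T is None else T)@c['hand_eye']);return c['K'],W[:3,:3],W[:3,3]
def ray(C,uv,z):
    K,R,t=C;d=R.T@np.linalg.inv(K)@[uv[0],uv[1],1];o=-R.T@t;return o+d*(z-o[2])/d[2]
def proj(C,X):
    K,R,t=C;p=K@(R@np.array(X)+t);return p[:2]/p[2]
E
python3 - <<'E'
from h import *
a=cv2.imread('pics/top0.png')[150:240,280:480];b=cv2.imread('pics/scene0.png')[140:250,270:400]
a=cv2.resize(a,None,fx=4,fy=4,interpolation=2);b=cv2.resize(b[:,:],None,fx=2,fy=2,interpolation=2)
c=np.zeros((360+220,800,3),'u1');c[:360]=a;c[360:,:260]=b;cv2.imwrite('pics/crop1.png',c)
C=cam('top')
for n,uv,z in[('rack',(319,210),.07),('stand',(383,178),.012),('tip',(391,213),.13),('green',(355,209),.1),('timer',(268,226),.018)]:print(n,ray(C,uv,z))
E
```

```text
rack [0.515  0.0086 0.07  ]
stand [ 0.6424 -0.2313  0.012 ]
tip [ 0.5066 -0.245   0.13  ]
green [ 0.5197 -0.1209  0.1   ]
timer [0.453  0.2017 0.018 ]
```

View pics/crop1.png

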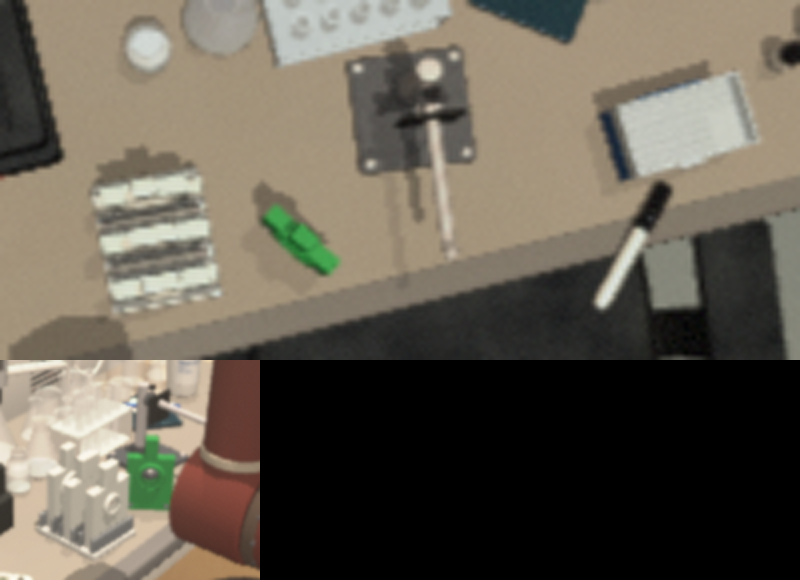

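Coarse fix: rack at about (0.515, 0.01), stand at about (0.642, -0.231), with the rod towards the robot (hook tip near x = 0.5). The plate fronts face the robot too. I'll move to a viewpoint where the wrist camera sees both.

```bash
python3 -m pendant '[{"x":60,"y":-40,"z":-40,"spin":0},{"x":479,"y":-336,"z":-170,"spin":13},{"x":479,"y":-336,"z":-170,"spin":13},{"x":479,"y":-336,"z":-170,"spin":13},{"x":479,"y":-336,"z":-170,"spin":13},{"x":479,"y":-336,"z":-170,"spin":13},{"x":479,"y":-336,"z":-170,"spin":13},{"x":479,"y":-336,"z":-170,"spin":13},{"x":479,"y":-336,"z":-170,"spin":13},{"x":479,"y":-336,"z":-170,"spin":13},{"x":479,"y":-336,"z":-170,"spin":13},{"x":479,"y":-336,"z":-170,"spin":13},{"x":479,"y":-336,"z":-170,"spin":13},{"x":479,"y":-336,"z":-170,"spin":13},{"x":479,"y":-336,"z":-170,"spin":13},{"x":479,"y":-336,"z":-170,"spin":13},{"x":479,"y":-336,"z":-170,"spin":13},{"x":479,"y":-336,"z":-170,"spin":13}]' 70 && python3 - <<'E'
from h import *
T=pose();im=ctrl.grab_frame('wrist')[:,:,::-1];np.save('pics/T1.npy',T);print(T)
cv2.imwrite('pics/w1.png',im)
E
```

```text
time: 1.6
tool_pos: [0.5502, -0.0998, 0.4191]
orientation: [-0.0, 0.998, 0.068, -0.001]
force: [0.5, 0.3, 0.2]
opening: 0.818
grip_force: 0.0
[[ 0.9906  0.1365 -0.0016  0.5502]
 [ 0.1365 -0.9906 -0.     -0.0998]
 [-0.0015 -0.0002 -1.      0.4191]
 [ 0.      0.      0.      1.    ]]
```

View pics/w1.png

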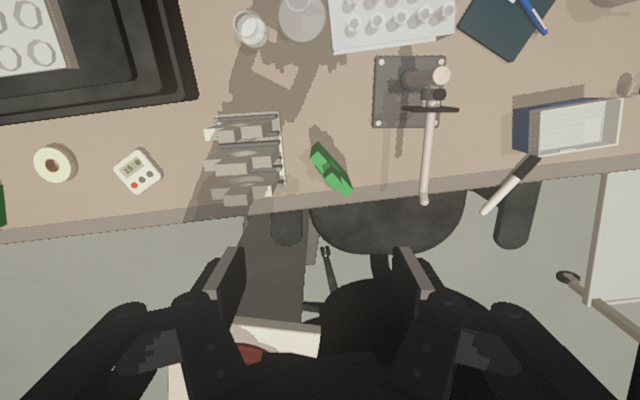

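The wrist view shows the rack with its three tabs at about (205..285, 115..205), the hook tip at (424,200), the post top at (441,75) and the buffer pad at (430,108). I'll look closer over the rack, then over the hook.

```bash
python3 -m pendant '[{"x":-15,"y":-40,"z":40},{"x":-45,"y":-80,"z":80},{"x":-45,"y":-113,"z":120},{"x":-45,"y":-113,"z":120},{"x":-45,"y":-113,"z":120},{"x":-45,"y":-113,"z":120},{"x":-45,"y":-113,"z":120}]' && python3 - <<'E'
from h import *
T=pose();im=ctrl.grab_frame('wrist')[:,:,::-1];np.save('pics/T2.npy',T);print(T)
cv2.imwrite('pics/w2.png',im)
E
python3 -m pendant '[{"x":0,"y":40,"z":-10},{"x":0,"y":80,"z":-10},{"x":-15,"y":120,"z":-10},{"x":-15,"y":160,"z":-10},{"x":-15,"y":200,"z":-10},{"x":-15,"y":240,"z":-10},{"x":-15,"y":240,"z":-10},{"x":-15,"y":240,"z":-10},{"x":-15,"y":240,"z":-10}]' && python3 - <<'E'
from h import *
T=pose();im=ctrl.grab_frame('wrist')[:,:,::-1];np.save('pics/T3.npy',T);print(T)
cv2.imwrite('pics/w3.png',im)
a=cv2.imread('pics/w2.png')[0:300,140:540];b=im[0:300,140:540]
cv2.imwrite('pics/c23.png',cv2.resize(np.hstack([a,b]),None,fx=1,fy=1))
E
```

```text
invalid input
invalid input
```

```bash
python3 -m pendant '[{"x":-15,"y":-40,"z":40,"spin":0},{"x":-45,"y":-80,"z":80,"spin":0},{"x":-45,"y":-113,"z":120,"spin":0},{"x":-45,"y":-113,"z":120,"spin":0},{"x":-45,"y":-113,"z":120,"spin":0},{"x":-45,"y":-113,"z":120,"spin":0},{"x":-45,"y":-113,"z":120,"spin":0}]' && python3 - <<'E'
from h import *
T=pose();im=ctrl.grab_frame('wrist')[:,:,::-1];np.save('pics/T2.npy',T);print(T)
cv2.imwrite('pics/w2.png',im)
E
python3 -m pendant '[{"x":0,"y":40,"z":-10,"spin":0},{"x":0,"y":80,"z":-10,"spin":0},{"x":-15,"y":120,"z":-10,"spin":0},{"x":-15,"y":160,"z":-10,"spin":0},{"x":-15,"y":200,"z":-10,"spin":0},{"x":-15,"y":240,"z":-10,"spin":0},{"x":-15,"y":240,"z":-10,"spin":0},{"x":-15,"y":240,"z":-10,"spin":0},{"x":-15,"y":240,"z":-10,"spin":0}]' && python3 - <<'E'
from h import *
T=pose();im=ctrl.grab_frame('wrist')[:,:,::-1];np.save('pics/T3.npy',T);print(T)
cv2.imwrite('pics/w3.png',im)
a=cv2.imread('pics/w2.png')[0:300,140:540];b=im[0:300,140:540]
cv2.imwrite('pics/c23.png',np.hstack([a,b]))
E
```

```text
time: 2.23
tool_pos: [0.4906, 0.0051, 0.3006]
orientation: [0.0, 0.998, 0.068, 0.0]
force: [-0.3, 0.2, 0.6]
opening: 0.819
grip_force: 0.0
[[ 0.9908  0.1354  0.0009  0.4906]
 [ 0.1354 -0.9908 -0.0007  0.0051]
 [ 0.0008  0.0008 -1.      0.3006]
 [ 0.      0.      0.      1.    ]]
time: 3.03
tool_pos: [0.5088, -0.2351, 0.3117]
orientation: [0.001, 0.998, 0.067, 0.001]
force: [0.9, 0.1, -0.4]
opening: 0.821
grip_force: 0.0
[[ 0.9909  0.1344  0.002   0.5088]
 [ 0.1344 -0.9909 -0.001  -0.2351]
 [ 0.0019  0.0013 -1.      0.3117]
 [ 0.      0.      0.      1.    ]]
```

View pics/c23.png

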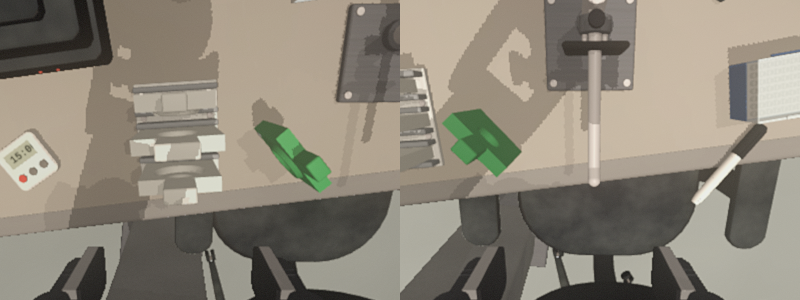

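```bash
python3 - <<'E'
from h import *
a=cv2.imread('pics/w2.png')[70:220,255:385];b=cv2.imread('pics/w3.png')[0:200,280:380]
a=cv2.resize(a,None,fx=4,fy=4,interpolation=2);b=cv2.resize(b,(275,550),interpolation=2)
c=np.zeros((600,800,3),'u1');c[:600,:520]=np.clip(a.astype(float)*1.2,0,255);c[:550,522:797]=b;cv2.imwrite('pics/c4.png',c)
E
```

```text
(no output)
```

View pics/c4.png

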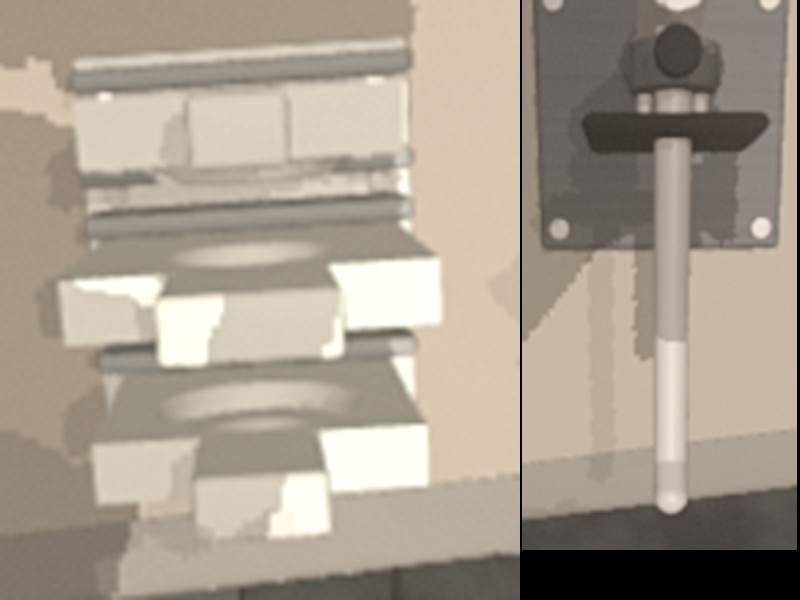

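The back slot (+x) holds the narrow tab, the middle slot the wide one and the front slot the mid one. Their tab tops are in crop px (188..288, 90..165), (158..342, 290..360) and (195..330, 472..537). The rod axis runs from (671,500) at the tip to (673,145) at the pad. Next I'll cast rays.

```bash
cat > m.py <<'E'
from h import *
C2=cam('wrist',np.load('pics/T2.npy'));C3=cam('wrist',np.load('pics/T3.npy'))
P=lambda X,Y,z:ray(C2,(255+X/4,70+Y/4),z)
if __name__=='__main__':
    for n,c in dict(narrow=[(189,92),(288,90),(288,163),(189,166)],wide=[(158,297),(342,285),(342,357),(162,366)],mid=[(195,476),(327,470),(330,534),(198,541)]).items():
        q=np.array([P(*p,.146) for p in c]);e=q[[0,3]].mean(0)-q[[1,2]].mean(0);d=q[:2].mean(0)-q[2:].mean(0)
        print(n,q.mean(0),'w',np.linalg.norm(e)*1e3,'t',np.linalg.norm(d)*1e3,'ang',np.degrees(np.arctan2(-e[0],e[1])))
    Q=lambda X,Y,z:ray(C3,(280+(X-522)/2.75,Y/2.75),z)
    tip=Q(671,501,.134);r=Q(673,150,.125);print('tip',tip,'rod',r,'ang',np.degrees(np.arctan2(*(r-tip)[[1,0]])))
    print('padtop',Q(678,125,.145),'padlow',Q(670,150,.087))
    for p in[(553,5),(769,3),(762,229),(560,229)]:print('screw',Q(*p,.013))
    W1=cam('wrist',np.load('pics/T1.npy'));print('w1 posttop',ray(W1,(441,74),.15),'tip',ray(W1,(424,201),.134))
    # rod direction via rack base and both plate rows
    ct=cam('top');print('tip top',ray(ct,(280+450/4,150+252/4),.134),'post top',ray(ct,(280+430/4,150+70/4),.15))
E
python3 m.py
```

```text
narrow [0.5595 0.0167 0.146 ] w 20.895335819174964 t 14.899833056378768 ang 9.096395698114943
wide [0.518  0.0085 0.146 ] w 40.29553041013044 t 15.692859274407732 ang 11.005355131267066
mid [0.4772 0.0003 0.146 ] w 30.52699587691455 t 15.688434045298155 ang 10.645793646261158
tip [ 0.5044 -0.2525  0.134 ] rod [ 0.6202 -0.2363  0.125 ] ang 7.979705108464385
padtop [ 0.6251 -0.2361  0.145 ] padlow [ 0.6244 -0.2366  0.087 ]
screw [ 0.6824 -0.1811  0.013 ]
screw [ 0.6954 -0.2723  0.013 ]
screw [ 0.6054 -0.2857  0.013 ]
screw [ 0.5931 -0.194   0.013 ]
w1 posttop [ 0.666  -0.2285  0.15  ] tip [ 0.5064 -0.2521  0.134 ]
tip top [ 0.5066 -0.2496  0.134 ] post top [ 0.6639 -0.2287  0.15  ]
```

The measurements agree with the given sizes: 42 mm spacing, tab widths 21/31/40, and tip to post 160 mm.
- **Rack:** yaw about 11°.
- **Rod:** yaw about 8.3°.
- **Post:** at (0.664, -0.229).
- **Pad:** roughly 40 mm in front of the post.

I'll grasp the narrow plate.

```bash
python3 -m pendant '[{"x":10,"y":-40,"z":0,"spin":-1},{"x":28,"y":-80,"z":0,"spin":-2},{"x":42,"y":-120,"z":0,"spin":-3.3},{"x":56,"y":-160,"z":0,"spin":-3.3},{"x":70,"y":-200,"z":0,"spin":-3.3},{"x":84,"y":-243,"z":20,"spin":-3.3},{"x":84,"y":-243,"z":60,"spin":-3.3},{"x":84,"y":-243,"z":100,"spin":-3.3},{"x":84,"y":-243,"z":100,"spin":-3.3},{"x":84,"y":-243,"z":100,"spin":-3.3},{"x":84,"y":-243,"z":100,"spin":-3.3}]' 65 && python3 - <<'E'
from h import *
T=pose();print(T);X=np.array([.5595,.0167,.132]);print('left, tool mm',T[:3,:3].T@(X-T[:3,3])*1e3)
E
```

```text
time: 4.0
tool_pos: [0.5592, 0.0187, 0.2124]
orientation: [0.0, 0.995, 0.097, 0.001]
force: [0.2, -0.3, 1.2]
opening: 0.762
grip_force: 0.0
[[ 0.9811  0.1937  0.0027  0.5592]
 [ 0.1937 -0.9811 -0.0003  0.0187]
 [ 0.0026  0.0008 -1.      0.2124]
 [ 0.      0.      0.      1.    ]]
left, tool mm [-0.3201  1.9026 80.4079]
```

```bash
python3 -m pendant '[{"x":0,"y":2,"z":30,"spin":0},{"x":0,"y":2,"z":60,"spin":0},{"x":0,"y":2,"z":80,"spin":0},{"x":0,"y":2,"z":80,"spin":0},{"x":0,"y":2,"z":80,"spin":0}]' && python3 -m pendant '[{"x":0,"y":0,"z":0,"spin":0},{"x":0,"y":0,"z":0,"spin":0},{"x":0,"y":0,"z":0,"spin":0},{"x":0,"y":0,"z":0,"spin":0},{"x":0,"y":0,"z":0,"spin":0},{"x":0,"y":0,"z":0,"spin":0},{"x":0,"y":0,"z":0,"spin":0}]' 5 100
```

```text
time: 4.42
tool_pos: [0.5601, 0.0159, 0.1325]
orientation: [0.0, 0.995, 0.097, 0.001]
force: [-0.5, -0.2, 0.6]
opening: 0.762
grip_force: 0.0
time: 5.0
tool_pos: [0.5602, 0.0167, 0.1323]
orientation: [0.0, 0.995, 0.097, 0.002]
force: [-0.9, 1.1, 6.6]
opening: 0.242
grip_force: 97.5
```

```bash
python3 -m pendant '[{"x":0,"y":0,"z":-15,"spin":0},{"x":0,"y":0,"z":-30,"spin":0},{"x":0,"y":0,"z":-60,"spin":0},{"x":0,"y":0,"z":-95,"spin":0},{"x":0,"y":0,"z":-130,"spin":0},{"x":0,"y":0,"z":-170,"spin":0},{"x":0,"y":0,"z":-170,"spin":0},{"x":0,"y":0,"z":-170,"spin":0},{"x":0,"y":0,"z":-170,"spin":0}]' && python3 - <<'E'
from h import *
T=pose();a=np.radians(8.3);X=np.array([.664,-.229,0])-.2*np.array([np.cos(a),np.sin(a),0]);X[2]=.30
print(X,'left, tool mm',T[:3,:3].T@(X-T[:3,3])*1e3,'ang',np.degrees(np.arctan2(T[1,0],T[0,0])));cv2.imwrite('pics/w5.png',ctrl.grab_frame('wrist')[:,:,::-1])
E
```

```text
time: 5.75
tool_pos: [0.5583, 0.0166, 0.2989]
orientation: [-0.0, 0.995, 0.097, -0.001]
force: [-1.0, -0.0, -2.5]
opening: 0.238
grip_force: 98.4
[ 0.4661 -0.2579  0.3   ] left, tool mm [-143.5368  251.5123   -0.9519] ang 11.146012701056108
```

View pics/w5.png

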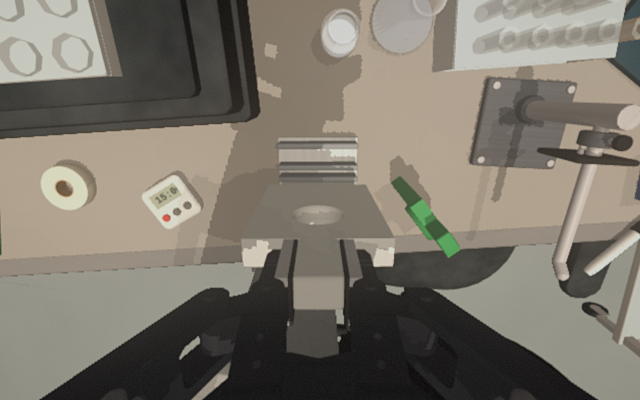

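The plate is held squarely (plate body at (245..395, 185..265)). I'll carry it to a point in front of the hook tip.

```bash
python3 -m pendant '[{"x":-20,"y":30,"z":0,"spin":1},{"x":-40,"y":65,"z":0,"spin":2},{"x":-60,"y":100,"z":0,"spin":2.8},{"x":-80,"y":135,"z":0,"spin":2.8},{"x":-100,"y":170,"z":0,"spin":2.8},{"x":-120,"y":205,"z":0,"spin":2.8},{"x":-144,"y":240,"z":0,"spin":2.8},{"x":-144,"y":252,"z":20,"spin":2.8},{"x":-144,"y":252,"z":60,"spin":2.8},{"x":-144,"y":252,"z":90,"spin":2.8},{"x":-144,"y":252,"z":114,"spin":2.8},{"x":-144,"y":252,"z":114,"spin":2.8},{"x":-144,"y":252,"z":114,"spin":2.8},{"x":-144,"y":252,"z":114,"spin":2.8}]' && cat > r.py <<'E'
from h import *
# tool position in rod frame (x towards the tip is negative), mm; hole = TCP-56 in z
T=pose();a=np.radians(8.3);R=np.array([[np.cos(a),-np.sin(a),0],[np.sin(a),np.cos(a),0],[0,0,1]])
X=R.T@(T[:3,3]-[.664,-.229,.125]);o=ctrl.get_obs()
print('rod-frame TCP',X*1e3,'hole z',X[2]*1e3-56,'ang',np.degrees(np.arctan2(T[1,0],T[0,0])),'F rod axes',R.T@o['force'],'t',o['time'])
E
python3 r.py; python3 - <<'E'
from h import *
for n in('wrist','scene'):cv2.imwrite(f'pics/{n}6.png',ctrl.grab_frame(n)[:,:,::-1])
a=cv2.imread('pics/wrist6.png')[0:290,160:480];b=cv2.resize(cv2.imread('pics/scene6.png')[140:240,280:430],None,fx=2.9,fy=2.9,interpolation=2)
cv2.imwrite('pics/c6.png',np.hstack([a,b]))
E
```

```text
time: 6.97
tool_pos: [0.4665, -0.2585, 0.1865]
orientation: [0.0, 0.997, 0.073, 0.0]
force: [1.3, 0.2, -1.5]
opening: 0.239
grip_force: 98.7
rod-frame TCP [-199.7413   -0.7172   61.4907] hole z 5.490703398274448 ang 8.355617902316983 F rod axes [ 1.3581 -0.0339 -1.5049] t 6.9667
```

View pics/c6.png

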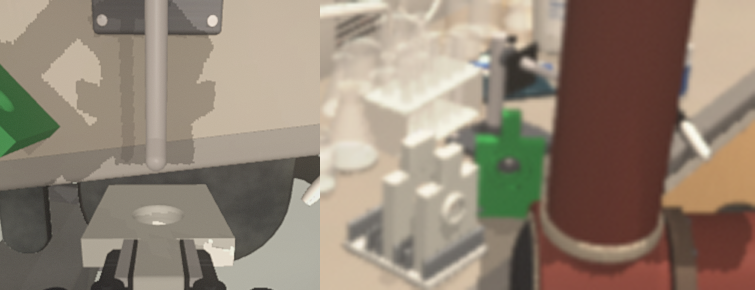

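Hole and rod are in line (crop x of 157 and 156). I'll slide it over the tip.

```bash
python3 -m pendant '[{"x":10,"y":0,"z":1.5,"spin":0},{"x":25,"y":0,"z":1.5,"spin":0},{"x":40,"y":0,"z":1.5,"spin":0},{"x":55,"y":0,"z":1.5,"spin":0},{"x":70,"y":0,"z":1.5,"spin":0},{"x":80,"y":0,"z":1.5,"spin":0},{"x":80,"y":0,"z":1.5,"spin":0},{"x":80,"y":0,"z":1.5,"spin":0}]' && python3 r.py && python3 -m pendant '[{"x":0,"y":0,"z":5,"spin":0},{"x":0,"y":0,"z":10,"spin":0},{"x":0,"y":0,"z":12,"spin":0},{"x":0,"y":0,"z":12,"spin":0},{"x":0,"y":0,"z":12,"spin":0},{"x":0,"y":0,"z":12,"spin":0}]' && python3 r.py
```

```text
time: 7.73
tool_pos: [0.546, -0.2468, 0.185]
orientation: [0.0, 0.997, 0.073, 0.0]
force: [-0.6, 0.2, -2.7]
opening: 0.237
grip_force: 98.9
rod-frame TCP [-119.37     -0.5845   60.0372] hole z 4.037175970752671 ang 8.392476260652469 F rod axes [-0.5292  0.257  -2.6903] t 7.7333
time: 8.23
tool_pos: [0.5451, -0.2469, 0.1722]
orientation: [-0.0, 0.997, 0.073, -0.0]
force: [0.3, -0.1, -2.3]
opening: 0.239
grip_force: 99.3
rod-frame TCP [-120.2752   -0.561    47.2027] hole z -8.797309617284007 ang 8.326066115920836 F rod axes [ 0.2795 -0.1603 -2.3044] t 8.2333
```

```bash
python3 -m pendant '[{"x":15,"y":0,"z":0,"spin":0},{"x":30,"y":0,"z":0,"spin":0},{"x":45,"y":0,"z":0,"spin":0},{"x":53,"y":0,"z":0,"spin":0},{"x":53,"y":0,"z":0,"spin":0},{"x":53,"y":0,"z":0,"spin":0}]' && python3 r.py && for i in 1; do python3 -m pendant '[{"x":2,"y":0,"z":0,"spin":0},{"x":4,"y":0,"z":0,"spin":0},{"x":6,"y":0,"z":0,"spin":0},{"x":6,"y":0,"z":0,"spin":0},{"x":6,"y":0,"z":0,"spin":0}]' >/dev/null;python3 r.py;done
```

```text
time: 8.73
tool_pos: [0.5977, -0.2391, 0.1722]
orientation: [-0.0, 0.997, 0.073, -0.0]
force: [0.1, 0.1, -1.8]
opening: 0.24
grip_force: 98.8
rod-frame TCP [-67.0674  -0.4244  47.2087] hole z -8.791290710310186 ang 8.367489254211334 F rod axes [ 0.1004  0.1091 -1.8236] t 8.7333
rod-frame TCP [-61.0867  -0.5376  47.5029] hole z -8.497077982679826 ang 8.340647471729035 F rod axes [ 0.6605 -0.5423 -2.2613] t 9.15
```

```bash
cat > g.py <<'E'
import runpy,sys
g=runpy.run_path('r.py');f=(g['R'].T@g['o']['force'])[0];sys.exit(1 if f<-2.5 else 0)
E
python3 -m pendant '[{"x":1,"y":0,"z":0,"spin":0},{"x":2,"y":0,"z":0,"spin":0},{"x":3,"y":0,"z":0,"spin":0},{"x":3,"y":0,"z":0,"spin":0}]'>/dev/null; python3 g.py && python3 -m pendant '[{"x":1,"y":0,"z":0,"spin":0},{"x":2,"y":0,"z":0,"spin":0},{"x":3,"y":0,"z":0,"spin":0},{"x":3,"y":0,"z":0,"spin":0}]'>/dev/null; python3 g.py && python3 -m pendant '[{"x":1,"y":0,"z":0,"spin":0},{"x":2,"y":0,"z":0,"spin":0},{"x":2,"y":0,"z":0,"spin":0},{"x":2,"y":0,"z":0,"spin":0}]'>/dev/null; python3 g.py && python3 -m pendant '[{"x":1,"y":0,"z":0,"spin":0},{"x":2,"y":0,"z":0,"spin":0},{"x":2,"y":0,"z":0,"spin":0},{"x":2,"y":0,"z":0,"spin":0}]'>/dev/null; python3 g.py
```

```text
rod-frame TCP [-57.7935  -0.4951  47.5201] hole z -8.47989555290932 ang 8.347921345042208 F rod axes [ 0.1649  0.2764 -1.907 ] t 9.4833
rod-frame TCP [-54.7621  -0.5118  47.5262] hole z -8.473769765158075 ang 8.349508750106422 F rod axes [-0.6403  0.3459 -1.6787] t 9.8167
rod-frame TCP [-52.9253  -0.5183  47.4764] hole z -8.523612192878481 ang 8.348700270543583 F rod axes [ 0.28    1.0134 -3.4712] t 10.15
rod-frame TCP [-50.8932  -0.5081  47.5257] hole z -8.474284600659779 ang 8.350452958048445 F rod axes [-0.3931 -1.0873 -2.9308] t 10.4833
```

```bash

python3 -m pendant '[{"x":1,"y":0,"z":0,"spin":0},{"x":2,"y":0,"z":0,"spin":0},{"x":2,"y":0,"z":0,"spin":0},{"x":2,"y":0,"z":0,"spin":0}]'>/dev/null; python3 g.py && python3 -m pendant '[{"x":1,"y":0,"z":0,"spin":0},{"x":2,"y":0,"z":0,"spin":0},{"x":2,"y":0,"z":0,"spin":0},{"x":2,"y":0,"z":0,"spin":0}]'>/dev/null && python3 g.py && python3 -m pendant '[{"x":1,"y":0,"z":0,"spin":0},{"x":2,"y":0,"z":0,"spin":0},{"x":2,"y":0,"z":0,"spin":0},{"x":2,"y":0,"z":0,"spin":0}]'>/dev/null && python3 g.py && python3 -m pendant '[{"x":1,"y":0,"z":0,"spin":0},{"x":2,"y":0,"z":0,"spin":0},{"x":2,"y":0,"z":0,"spin":0},{"x":2,"y":0,"z":0,"spin":0}]'>/dev/null && python3 g.py
```

```text
rod-frame TCP [-48.9087  -0.5006  47.5109] hole z -8.489132983670189 ang 8.345014255967836 F rod axes [ 0.059   0.0607 -3.1348] t 10.8167
rod-frame TCP [-47.3977  -0.5196  47.497 ] hole z -8.503041345123343 ang 8.33719927324268 F rod axes [-3.7014 -0.7603 -1.2156] t 11.15
```

Contact at a TCP of about -48. I'll press on.

```bash

python3 -m pendant '[{"x":0.7,"y":0,"z":0,"spin":0},{"x":1.4,"y":0,"z":0,"spin":0},{"x":1.4,"y":0,"z":0,"spin":0},{"x":1.4,"y":0,"z":0,"spin":0}]'>/dev/null; python3 r.py
```

```text
rod-frame TCP [-46.516   -0.5146  47.4536] hole z -8.546394059222642 ang 8.325927073987286 F rod axes [-6.6621  0.1789  0.0474] t 11.4833
```

```bash

python3 -m pendant '[{"x":0.8,"y":0,"z":0,"spin":0},{"x":0.8,"y":0,"z":0,"spin":0},{"x":0.8,"y":0,"z":0,"spin":0},{"x":0.8,"y":0,"z":0,"spin":0}]'>/dev/null; python3 r.py
```

```text
rod-frame TCP [-46.0912  -0.5329  47.4834] hole z -8.516563915556837 ang 8.326052818339223 F rod axes [-7.6533  1.4711  1.2991] t 11.8167
```

Pressed about 1.9 mm (7.7 N) and held. I'll ease off, rest it on the rod and release.

```bash

python3 -m pendant '[{"x":-1.5,"y":0,"z":0,"spin":0},{"x":-3,"y":0,"z":0,"spin":0},{"x":-3,"y":0,"z":0.7,"spin":0},{"x":-3,"y":0,"z":0.7,"spin":0},{"x":-3,"y":0,"z":0.7,"spin":0}]' && python3 r.py && python3 -m pendant '[{"x":0,"y":0,"z":0,"spin":0},{"x":0,"y":0,"z":0,"spin":0},{"x":0,"y":0,"z":0,"spin":0},{"x":0,"y":0,"z":0,"spin":0},{"x":0,"y":0,"z":0,"spin":0}]' 60 && python3 -m pendant '[{"x":0,"y":0,"z":-20,"spin":0},{"x":0,"y":0,"z":-50,"spin":0},{"x":0,"y":0,"z":-90,"spin":0},{"x":0,"y":0,"z":-130,"spin":0},{"x":0,"y":0,"z":-130,"spin":0},{"x":0,"y":0,"z":-130,"spin":0},{"x":0,"y":0,"z":-130,"spin":0}]' && python3 - <<'E'
from h import *
T=pose();cv2.imwrite('pics/w7.png',ctrl.grab_frame('wrist')[:,:,::-1]);np.save('pics/T7.npy',T)
X=np.array([.4772,.0003,.132]);print(T,'left, tool mm',T[:3,:3].T@(X-T[:3,3])*1e3)
E
```

```text
time: 12.23
tool_pos: [0.6169, -0.2365, 0.1722]
orientation: [0.0, 0.997, 0.073, 0.0]
force: [-4.2, -0.5, 1.4]
opening: 0.24
grip_force: 99.1
rod-frame TCP [-47.643   -0.597   47.1749] hole z -8.825078039113485 ang 8.346934241413669 F rod axes [-4.2037  0.0909  1.4094] t 12.2333
time: 12.65
tool_pos: [0.6172, -0.2364, 0.1721]
orientation: [0.0, 0.997, 0.073, 0.0]
force: [0.2, -0.0, 0.3]
opening: 0.705
grip_force: 0.0
time: 13.23
tool_pos: [0.6169, -0.2364, 0.302]
orientation: [0.0, 0.997, 0.073, 0.0]
force: [0.3, -0.4, -0.8]
opening: 0.702
grip_force: 0.0
[[ 0.9894  0.1452  0.0008  0.6169]
 [ 0.1452 -0.9894 -0.0003 -0.2364]
 [ 0.0007  0.0004 -1.      0.302 ]
 [ 0.      0.      0.      1.    ]] left, tool mm [-104.015  -254.5282  169.8286]
```

View pics/w7.png

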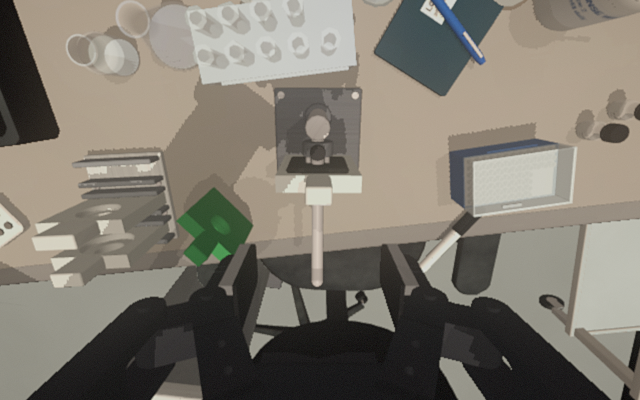

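The narrow plate hangs squarely against the pad (tab at (318,188)). Next is the mid plate in the front slot.

```bash
python3 -m pendant '[{"x":-14,"y":-35,"z":0,"spin":-1},{"x":-28,"y":-70,"z":0,"spin":-2},{"x":-42,"y":-105,"z":0,"spin":-2.7},{"x":-56,"y":-140,"z":0,"spin":-2.7},{"x":-70,"y":-175,"z":0,"spin":-2.7},{"x":-84,"y":-210,"z":0,"spin":-2.7},{"x":-104,"y":-245,"z":0,"spin":-2.7},{"x":-104,"y":-254.5,"z":30,"spin":-2.7},{"x":-104,"y":-254.5,"z":70,"spin":-2.7},{"x":-104,"y":-254.5,"z":90,"spin":-2.7},{"x":-104,"y":-254.5,"z":90,"spin":-2.7},{"x":-104,"y":-254.5,"z":90,"spin":-2.7},{"x":-104,"y":-254.5,"z":90,"spin":-2.7}]' 70 && python3 - <<'E'
from h import *
T=pose();X=np.array([.4772,.0003,.1325]);print('left, tool mm',T[:3,:3].T@(X-T[:3,3])*1e3,np.degrees(np.arctan2(T[1,0],T[0,0])))
E
```

```text
time: 14.37
tool_pos: [0.4774, 0.0001, 0.2125]
orientation: [0.0, 0.995, 0.096, 0.0]
force: [0.0, -0.7, 0.2]
opening: 0.817
grip_force: 0.0
left, tool mm [-0.2563 -0.2245 80.0465] 11.032375052975752
```

```bash
python3 -m pendant '[{"x":0,"y":0,"z":30,"spin":0},{"x":0,"y":0,"z":60,"spin":0},{"x":0,"y":0,"z":80,"spin":0},{"x":0,"y":0,"z":80,"spin":0},{"x":0,"y":0,"z":80,"spin":0}]' && python3 -m pendant '[{"x":0,"y":0,"z":0,"spin":0},{"x":0,"y":0,"z":0,"spin":0},{"x":0,"y":0,"z":0,"spin":0},{"x":0,"y":0,"z":0,"spin":0},{"x":0,"y":0,"z":0,"spin":0},{"x":0,"y":0,"z":0,"spin":0},{"x":0,"y":0,"z":0,"spin":0}]' 5 100 && python3 -m pendant '[{"x":0,"y":0,"z":-15,"spin":0},{"x":0,"y":0,"z":-30,"spin":0},{"x":0,"y":0,"z":-60,"spin":0},{"x":0,"y":0,"z":-95,"spin":0},{"x":0,"y":0,"z":-130,"spin":0},{"x":0,"y":0,"z":-170,"spin":0},{"x":0,"y":0,"z":-170,"spin":0},{"x":0,"y":0,"z":-170,"spin":0},{"x":0,"y":0,"z":-170,"spin":0}]' && python3 - <<'E'
from h import *
T=pose();a=np.radians(8.3);X=np.array([.664,-.229,0])-.2*np.array([np.cos(a),np.sin(a),0]);X[2]=.185
print(X,'left, tool mm',T[:3,:3].T@(X-T[:3,3])*1e3,'ang',np.degrees(np.arctan2(T[1,0],T[0,0])))
E
```

```text
time: 14.78
tool_pos: [0.4776, 0.0, 0.1328]
orientation: [0.0, 0.995, 0.096, 0.0]
force: [1.0, -0.2, 0.7]
opening: 0.821
grip_force: 0.0
time: 15.37
tool_pos: [0.4785, 0.0005, 0.1343]
orientation: [0.0, 0.995, 0.096, 0.002]
force: [-0.6, 1.8, 7.1]
opening: 0.358
grip_force: 98.7
time: 16.12
tool_pos: [0.4766, 0.0003, 0.301]
orientation: [-0.0, 0.995, 0.096, -0.001]
force: [0.2, -0.3, -2.6]
opening: 0.354
grip_force: 99.5
[ 0.4661 -0.2579  0.185 ] left, tool mm [-59.6408 251.4379 116.0527] ang 11.044229414993293
```

```bash
python3 -m pendant '[{"x":-8,"y":35,"z":0,"spin":1},{"x":-16,"y":70,"z":0,"spin":2},{"x":-24,"y":105,"z":0,"spin":2.7},{"x":-32,"y":140,"z":0,"spin":2.7},{"x":-40,"y":175,"z":0,"spin":2.7},{"x":-48,"y":210,"z":0,"spin":2.7},{"x":-60,"y":245,"z":0,"spin":2.7},{"x":-60,"y":251,"z":20,"spin":2.7},{"x":-60,"y":251,"z":60,"spin":2.7},{"x":-60,"y":251,"z":90,"spin":2.7},{"x":-60,"y":251,"z":114,"spin":2.7},{"x":-60,"y":251,"z":114,"spin":2.7},{"x":-60,"y":251,"z":114,"spin":2.7},{"x":-60,"y":251,"z":114,"spin":2.7}]' >/dev/null&& python3 r.py; python3 - <<'E'
from h import *
T=pose();cv2.imwrite('pics/w8.png',ctrl.grab_frame('wrist')[:,:,::-1]);np.save('pics/T8.npy',T)
E
```

```text
rod-frame TCP [-199.7096    0.2365   63.2485] hole z 7.248519830295976 ang 8.35231129247354 F rod axes [-0.4674 -0.7487 -1.4135] t 17.2833
```

```bash
python3 -m pendant '[{"x":10,"y":0.5,"z":1,"spin":0},{"x":25,"y":0.5,"z":1,"spin":0},{"x":40,"y":0.5,"z":1,"spin":0},{"x":55,"y":0.5,"z":1,"spin":0},{"x":70,"y":0.5,"z":1,"spin":0},{"x":80,"y":0.5,"z":1,"spin":0},{"x":80,"y":0.5,"z":1,"spin":0},{"x":80,"y":0.5,"z":1,"spin":0}]' >/dev/null&& python3 r.py && python3 -m pendant '[{"x":0,"y":0,"z":5,"spin":0},{"x":0,"y":0,"z":10,"spin":0},{"x":0,"y":0,"z":12,"spin":0},{"x":0,"y":0,"z":12,"spin":0},{"x":0,"y":0,"z":12,"spin":0},{"x":0,"y":0,"z":12,"spin":0}]'>/dev/null && python3 r.py
```

```text
rod-frame TCP [-119.1732   -0.2238   62.6055] hole z 6.605520760750153 ang 8.393899067437232 F rod axes [-0.0369  0.2156 -2.6054] t 18.0
rod-frame TCP [-120.293    -0.1014   49.7057] hole z -6.2943098001612725 ang 8.327595741774239 F rod axes [-0.6066 -0.1202 -1.6371] t 18.5
```

```bash
python3 -m pendant '[{"x":0,"y":0,"z":0.7,"spin":0},{"x":0,"y":0,"z":0.7,"spin":0},{"x":0,"y":0,"z":0.7,"spin":0}]'>/dev/null && python3 r.py;  python3 -m pendant '[{"x":0,"y":0,"z":0.7,"spin":0},{"x":0,"y":0,"z":0.7,"spin":0},{"x":0,"y":0,"z":0.7,"spin":0}]'>/dev/null && python3 r.py
```

```text
rod-frame TCP [-120.0579   -0.1453   49.4078] hole z -6.592219044175401 ang 8.341514430137074 F rod axes [-2.5361  0.881   1.422 ] t 18.75
rod-frame TCP [-119.9137   -0.2078   49.1442] hole z -6.855774874647622 ang 8.345321620914271 F rod axes [-3.448   1.6398  6.7605] t 19.0
```

```bash
python3 -m pendant '[{"x":0,"y":0,"z":-1.2,"spin":0},{"x":15,"y":0,"z":-1.2,"spin":0},{"x":30,"y":0,"z":-1.2,"spin":0},{"x":42,"y":0,"z":-1.2,"spin":0},{"x":42,"y":0,"z":-1.2,"spin":0},{"x":42,"y":0,"z":-1.2,"spin":0}]' >/dev/null && python3 g.py && python3 -m pendant '[{"x":2,"y":0,"z":0,"spin":0},{"x":4,"y":0,"z":0,"spin":0},{"x":6,"y":0,"z":0,"spin":0},{"x":6,"y":0,"z":0,"spin":0}]' >/dev/null;python3 g.py && python3 -m pendant '[{"x":1,"y":0,"z":0,"spin":0},{"x":2,"y":0,"z":0,"spin":0},{"x":3,"y":0,"z":0,"spin":0},{"x":3,"y":0,"z":0,"spin":0}]'>/dev/null && python3 g.py&& python3 -m pendant '[{"x":1,"y":0,"z":0,"spin":0},{"x":2,"y":0,"z":0,"spin":0},{"x":2,"y":0,"z":0,"spin":0},{"x":2,"y":0,"z":0,"spin":0}]'>/dev/null && python3 g.py
```

```text
rod-frame TCP [-76.7968  -0.1616  49.5594] hole z -6.440561849534824 ang 8.380223638911259 F rod axes [ 1.4068 -0.7135  0.6409] t 19.5
rod-frame TCP [-71.7948  -0.0498  49.5183] hole z -6.4817305558146145 ang 8.327645689692021 F rod axes [ 0.323   0.4979 -0.4335] t 19.8333
rod-frame TCP [-68.6767  -0.0491  49.5469] hole z -6.4530608459623195 ang 8.342603043498832 F rod axes [-0.6131 -0.1363  0.5494] t 20.1667
rod-frame TCP [-66.5428  -0.0323  49.5834] hole z -6.416589308054228 ang 8.346434822871744 F rod axes [-0.4193  1.1056 -0.9721] t 20.5
```

```bash
python3 -m pendant '[{"x":1,"y":0,"z":0,"spin":0},{"x":2,"y":0,"z":0,"spin":0},{"x":2,"y":0,"z":0,"spin":0},{"x":2,"y":0,"z":0,"spin":0}]'>/dev/null && python3 g.py && python3 -m pendant '[{"x":1,"y":0,"z":0,"spin":0},{"x":1.5,"y":0,"z":0,"spin":0},{"x":1.5,"y":0,"z":0,"spin":0},{"x":1.5,"y":0,"z":0,"spin":0}]'>/dev/null && python3 g.py && python3 -m pendant '[{"x":1,"y":0,"z":0,"spin":0},{"x":1.5,"y":0,"z":0,"spin":0},{"x":1.5,"y":0,"z":0,"spin":0},{"x":1.5,"y":0,"z":0,"spin":0}]'>/dev/null && python3 g.py
```

```text
rod-frame TCP [-64.5959  -0.0095  49.6   ] hole z -6.400000445624229 ang 8.34839415305125 F rod axes [ 0.1652 -0.259  -0.2535] t 20.8333
rod-frame TCP [-63.3847  -0.0585  49.5545] hole z -6.445491165093415 ang 8.343441472324956 F rod axes [-1.2001  0.5376 -0.0738] t 21.1667
rod-frame TCP [-62.7432  -0.1267  49.5752] hole z -6.424777990841044 ang 8.332993617804725 F rod axes [-5.0502  0.5172  2.051 ] t 21.5
```

```bash
python3 -m pendant '[{"x":0.7,"y":0,"z":0,"spin":0},{"x":1.4,"y":0,"z":0,"spin":0},{"x":1.4,"y":0,"z":0,"spin":0},{"x":1.4,"y":0,"z":0,"spin":0}]'>/dev/null;python3 r.py; python3 -m pendant '[{"x":0,"y":0,"z":0,"spin":0},{"x":0,"y":0,"z":0,"spin":0}]'>/dev/null;python3 r.py
```

```text
rod-frame TCP [-61.9667  -0.1497  49.5779] hole z -6.422145456730846 ang 8.320039690405606 F rod axes [-8.3107  0.7955  2.6374] t 21.8333
rod-frame TCP [-61.9908  -0.1654  49.5677] hole z -6.4323491003624795 ang 8.31957164167919 F rod axes [-8.0078  1.1946  2.9007] t 22.0
```

```bash

python3 -m pendant '[{"x":-1,"y":0,"z":0,"spin":0},{"x":-2,"y":0,"z":0,"spin":0},{"x":-2.5,"y":0,"z":0,"spin":0},{"x":-2.5,"y":0,"z":0,"spin":0}]' >/dev/null&& python3 r.py && python3 -m pendant '[{"x":0,"y":0,"z":0,"spin":0},{"x":0,"y":0,"z":0,"spin":0},{"x":0,"y":0,"z":0,"spin":0},{"x":0,"y":0,"z":0,"spin":0},{"x":0,"y":0,"z":0,"spin":0}]' 65 && python3 -m pendant '[{"x":0,"y":0,"z":-20,"spin":0},{"x":0,"y":0,"z":-50,"spin":0},{"x":0,"y":0,"z":-90,"spin":0},{"x":0,"y":0,"z":-130,"spin":0},{"x":0,"y":0,"z":-130,"spin":0},{"x":0,"y":0,"z":-130,"spin":0},{"x":0,"y":0,"z":-130,"spin":0}]' && python3 - <<'E'
from h import *
T=pose();im=np.ascontiguousarray(ctrl.grab_frame('wrist')[:,:,::-1]);cv2.imwrite('pics/w9.png',im);np.save('pics/T9.npy',T)
X=np.array([.518,.0085,.133]);print('left, tool mm',T[:3,:3].T@(X-T[:3,3])*1e3,np.degrees(np.arctan2(T[1,0],T[0,0])))
# tab tops: white blob edges along the middle column, cast at the tab-top height 0.125-0.009+0.070=0.186
C=cam('wrist',T);a=np.radians(8.3);P=np.array([.664,-.229,0]);u=np.array([np.cos(a),np.sin(a),0])
l=[]
for d in range(30,90,2):
    p=proj(C,P-u*d*1e-3+[0,0,.186]);l.append((d,int(cv2.cvtColor(im,6)[int(round(p[1])),int(round(p[0]))])))
print(l)
E
```

```text
rod-frame TCP [-62.6361  -0.0919  49.562 ] hole z -6.437950006553734 ang 8.340653794091498 F rod axes [-0.1266 -0.6626 -1.1613] t 22.3333
time: 22.75
tool_pos: [0.602, -0.2381, 0.1748]
orientation: [0.0, 0.997, 0.073, 0.0]
force: [-0.1, -0.8, -0.5]
opening: 0.759
grip_force: 0.0
time: 23.33
tool_pos: [0.6018, -0.2381, 0.3048]
orientation: [0.0, 0.997, 0.073, 0.0]
force: [0.5, -1.1, 0.1]
opening: 0.763
grip_force: 0.0
left, tool mm [ -47.1665 -256.2242  171.6663] 8.351022488941917
[(30, 69), (32, 110), (34, 126), (36, 126), (38, 125), (40, 159), (42, 211), (44, 217), (46, 217), (48, 218), (50, 217), (52, 217), (54, 220), (56, 168), (58, 214), (60, 218), (62, 217), (64, 217), (66, 217), (68, 218), (70, 218), (72, 199), (74, 196), (76, 195), (78, 196), (80, 196), (82, 195), (84, 195), (86, 195), (88, 194)]
```

The tab profile along the rod reads 40–56 and 56–72 mm, so the two plates are fully nested. Now the wide plate.

```bash
python3 -m pendant '[{"x":-7,"y":-35,"z":0,"spin":-1},{"x":-14,"y":-70,"z":0,"spin":-2},{"x":-21,"y":-105,"z":0,"spin":-2.7},{"x":-28,"y":-140,"z":0,"spin":-2.7},{"x":-35,"y":-175,"z":0,"spin":-2.7},{"x":-42,"y":-210,"z":0,"spin":-2.7},{"x":-47,"y":-245,"z":0,"spin":-2.7},{"x":-47,"y":-256,"z":30,"spin":-2.7},{"x":-47,"y":-256,"z":70,"spin":-2.7},{"x":-47,"y":-256,"z":91,"spin":-2.7},{"x":-47,"y":-256,"z":91,"spin":-2.7},{"x":-47,"y":-256,"z":91,"spin":-2.7},{"x":-47,"y":-256,"z":91,"spin":-2.7}]' 80 && python3 - <<'E'
from h import *
T=pose();X=np.array([.518,.0085,.133]);print('left, tool mm',T[:3,:3].T@(X-T[:3,3])*1e3,np.degrees(np.arctan2(T[1,0],T[0,0])))
E
```

```text
time: 24.47
tool_pos: [0.5185, 0.0081, 0.2144]
orientation: [0.0, 0.995, 0.096, 0.0]
force: [0.3, 0.6, -0.3]
opening: 0.94
grip_force: 0.0
left, tool mm [-0.4537 -0.4849 81.3526] 11.027934026778025
```

```bash
python3 -m pendant '[{"x":0,"y":0,"z":30,"spin":0},{"x":0,"y":0,"z":60,"spin":0},{"x":0,"y":0,"z":81,"spin":0},{"x":0,"y":0,"z":81,"spin":0},{"x":0,"y":0,"z":81,"spin":0}]' && python3 -m pendant '[{"x":0,"y":0,"z":0,"spin":0},{"x":0,"y":0,"z":0,"spin":0},{"x":0,"y":0,"z":0,"spin":0},{"x":0,"y":0,"z":0,"spin":0},{"x":0,"y":0,"z":0,"spin":0},{"x":0,"y":0,"z":0,"spin":0},{"x":0,"y":0,"z":0,"spin":0}]' 20 100 && python3 -m pendant '[{"x":0,"y":0,"z":-15,"spin":0},{"x":0,"y":0,"z":-30,"spin":0},{"x":0,"y":0,"z":-60,"spin":0},{"x":0,"y":0,"z":-95,"spin":0},{"x":0,"y":0,"z":-130,"spin":0},{"x":0,"y":0,"z":-170,"spin":0},{"x":0,"y":0,"z":-170,"spin":0},{"x":0,"y":0,"z":-170,"spin":0},{"x":0,"y":0,"z":-170,"spin":0}]' && python3 - <<'E'
from h import *
T=pose();a=np.radians(8.3);X=np.array([.664,-.229,0])-.2*np.array([np.cos(a),np.sin(a),0]);X[2]=.187
print(X,'left, tool mm',T[:3,:3].T@(X-T[:3,3])*1e3,'ang',np.degrees(np.arctan2(T[1,0],T[0,0])))
E
```

```text
time: 24.88
tool_pos: [0.5186, 0.008, 0.1336]
orientation: [0.0, 0.995, 0.096, 0.0]
force: [0.7, -0.4, 1.1]
opening: 0.939
grip_force: 0.0
time: 25.47
tool_pos: [0.5196, 0.0085, 0.1353]
orientation: [0.0, 0.995, 0.096, 0.002]
force: [-1.4, 2.4, 6.5]
opening: 0.476
grip_force: 100.5
time: 26.22
tool_pos: [0.5177, 0.0083, 0.302]
orientation: [-0.0, 0.995, 0.096, -0.0]
force: [-0.6, 0.4, -3.4]
opening: 0.476
grip_force: 101.7
[ 0.4661 -0.2579  0.187 ] left, tool mm [-101.5096  251.4343  115.0127] ang 11.04387253435453
```

```bash
python3 -m pendant '[{"x":-14,"y":35,"z":0,"spin":1},{"x":-28,"y":70,"z":0,"spin":2},{"x":-42,"y":105,"z":0,"spin":2.7},{"x":-56,"y":140,"z":0,"spin":2.7},{"x":-70,"y":175,"z":0,"spin":2.7},{"x":-85,"y":210,"z":0,"spin":2.7},{"x":-101,"y":245,"z":0,"spin":2.7},{"x":-101,"y":251,"z":20,"spin":2.7},{"x":-101,"y":251,"z":60,"spin":2.7},{"x":-101,"y":251,"z":90,"spin":2.7},{"x":-101,"y":251,"z":114,"spin":2.7},{"x":-101,"y":251,"z":114,"spin":2.7},{"x":-101,"y":251,"z":114,"spin":2.7},{"x":-101,"y":251,"z":114,"spin":2.7}]' >/dev/null&& python3 r.py
```

```text
rod-frame TCP [-198.8365    0.2428   64.0954] hole z 8.095364044717684 ang 8.349751736063055 F rod axes [-0.2339 -0.72   -2.5263] t 27.3833
```

```bash
python3 -m pendant '[{"x":10,"y":0.5,"z":0.8,"spin":0},{"x":25,"y":0.5,"z":0.8,"spin":0},{"x":40,"y":0.5,"z":0.8,"spin":0},{"x":55,"y":0.5,"z":0.8,"spin":0},{"x":70,"y":0.5,"z":0.8,"spin":0},{"x":79,"y":0.5,"z":0.8,"spin":0},{"x":79,"y":0.5,"z":0.8,"spin":0},{"x":79,"y":0.5,"z":0.8,"spin":0}]' >/dev/null&& python3 r.py && python3 -m pendant '[{"x":0,"y":0,"z":5,"spin":0},{"x":0,"y":0,"z":10,"spin":0},{"x":0,"y":0,"z":12,"spin":0},{"x":0,"y":0,"z":12,"spin":0},{"x":0,"y":0,"z":12,"spin":0}]'>/dev/null && python3 r.py;  python3 -m pendant '[{"x":0,"y":0,"z":0.7,"spin":0},{"x":0,"y":0,"z":0.7,"spin":0},{"x":0,"y":0,"z":0.7,"spin":0}]'>/dev/null && python3 r.py
```

```text
rod-frame TCP [-119.2722   -0.2644   63.8743] hole z 7.874250661167395 ang 8.392854064458133 F rod axes [-0.4675 -0.0489 -3.0417] t 28.05
rod-frame TCP [-120.4563   -0.0366   50.4544] hole z -5.545628647928162 ang 8.319364209444172 F rod axes [-0.3602  0.8099 -2.7756] t 28.4667
rod-frame TCP [-120.0933   -0.0989   50.065 ] hole z -5.934969781531883 ang 8.337922923370163 F rod axes [ 1.0129 -0.3106 -1.9115] t 28.7167
```

```bash
python3 -m pendant '[{"x":0,"y":0,"z":0.7,"spin":0},{"x":0,"y":0,"z":0.7,"spin":0},{"x":0,"y":0,"z":0.7,"spin":0}]'>/dev/null && python3 r.py; python3 -m pendant '[{"x":5,"y":0,"z":-0.3,"spin":0},{"x":15,"y":0,"z":-0.3,"spin":0},{"x":25,"y":0,"z":-0.3,"spin":0},{"x":29,"y":0,"z":-0.3,"spin":0},{"x":29,"y":0,"z":-0.3,"spin":0},{"x":29,"y":0,"z":-0.3,"spin":0}]' >/dev/null && python3 g.py && python3 -m pendant '[{"x":1,"y":0,"z":0,"spin":0},{"x":3,"y":0,"z":0,"spin":0},{"x":4,"y":0,"z":0,"spin":0},{"x":4,"y":0,"z":0,"spin":0}]' >/dev/null;python3 g.py && python3 -m pendant '[{"x":1,"y":0,"z":0,"spin":0},{"x":2,"y":0,"z":0,"spin":0},{"x":3,"y":0,"z":0,"spin":0},{"x":3,"y":0,"z":0,"spin":0}]'>/dev/null && python3 g.py&& python3 -m pendant '[{"x":1,"y":0,"z":0,"spin":0},{"x":2,"y":0,"z":0,"spin":0},{"x":2,"y":0,"z":0,"spin":0},{"x":2,"y":0,"z":0,"spin":0}]'>/dev/null && python3 g.py
```

```text
rod-frame TCP [-119.9433   -0.1411   49.8439] hole z -6.15609747812907 ang 8.347709872243103 F rod axes [-0.8684  1.1786 -0.8269] t 28.9667
rod-frame TCP [-89.9059  -0.046   49.8901] hole z -6.109915492234478 ang 8.379163678132395 F rod axes [ 1.8733 -0.1547 -1.0597] t 29.4667
rod-frame TCP [-87.287   -0.1491  49.8162] hole z -6.183797033968133 ang 8.337114935131607 F rod axes [-1.2483  0.5528  1.7429] t 29.8
rod-frame TCP [-83.9086  -0.1725  49.7819] hole z -6.218097652401397 ang 8.340313382296642 F rod axes [-1.9062 -0.4637  1.1261] t 30.1333
rod-frame TCP [-81.7935  -0.111   49.8412] hole z -6.158778749415291 ang 8.347114261876136 F rod axes [-2.0891 -0.0822  1.3006] t 30.4667
```

```bash
python3 -m pendant '[{"x":1,"y":0,"z":-0.2,"spin":0},{"x":1.5,"y":0,"z":-0.2,"spin":0},{"x":1.5,"y":0,"z":-0.2,"spin":0},{"x":1.5,"y":0,"z":-0.2,"spin":0}]'>/dev/null; python3 g.py && python3 -m pendant '[{"x":1,"y":0,"z":0,"spin":0},{"x":1.5,"y":0,"z":0,"spin":0},{"x":1.5,"y":0,"z":0,"spin":0},{"x":1.5,"y":0,"z":0,"spin":0}]'>/dev/null && python3 g.py && python3 -m pendant '[{"x":1,"y":0,"z":0,"spin":0},{"x":1.5,"y":0,"z":0,"spin":0},{"x":1.5,"y":0,"z":0,"spin":0},{"x":1.5,"y":0,"z":0,"spin":0}]'>/dev/null && python3 g.py
```

```text
rod-frame TCP [-80.4184  -0.0132  49.8602] hole z -6.139794396529432 ang 8.346491383151157 F rod axes [-1.9359 -0.4457  0.7927] t 30.8
rod-frame TCP [-79.0985  -0.0009  49.8224] hole z -6.177583734934132 ang 8.342337978728231 F rod axes [-2.693  -0.8619  1.5754] t 31.1333
```

```bash
python3 -m pendant '[{"x":0.7,"y":0,"z":0,"spin":0},{"x":1.4,"y":0,"z":0,"spin":0},{"x":1.4,"y":0,"z":0,"spin":0},{"x":1.4,"y":0,"z":0,"spin":0}]'>/dev/null;python3 r.py; python3 -m pendant '[{"x":0.5,"y":0,"z":0,"spin":0},{"x":1,"y":0,"z":0,"spin":0},{"x":1,"y":0,"z":0,"spin":0},{"x":1,"y":0,"z":0,"spin":0}]'>/dev/null;python3 r.py
```

```text
rod-frame TCP [-78.5713  -0.0373  49.806 ] hole z -6.194015620642567 ang 8.327195695061391 F rod axes [-6.223  -0.0938  2.2284] t 31.4667
rod-frame TCP [-78.4065  -0.0961  49.8216] hole z -6.178351069532326 ang 8.320420709780986 F rod axes [-10.2749   0.5289   4.4189] t 31.8
```

```bash
python3 -m pendant '[{"x":0.6,"y":0,"z":0,"spin":0},{"x":0.6,"y":0,"z":0,"spin":0},{"x":0.6,"y":0,"z":0,"spin":0}]'>/dev/null;python3 r.py; cat > prof.py <<'E'
from h import *
T=pose();im=np.ascontiguousarray(ctrl.grab_frame('wrist')[:,:,::-1]);cv2.imwrite('pics/w10.png',im)
C=cam('wrist',T);a=np.radians(8.3);P=np.array([.664,-.229,0]);u=np.array([np.cos(a),np.sin(a),0]);g=cv2.cvtColor(im,6).astype(np.float32)
d=np.arange(34,96,1.);uv=np.array([proj(C,P-u*x*1e-3+[0,0,.186]) for x in d],np.float32)
v=cv2.remap(g,uv[:,:1],uv[:,1:],1)[:,0];print([(int(x),int(y)) for x,y in zip(d,v)])
E
python3 prof.py
```

```text
rod-frame TCP [-78.1101  -0.1026  49.7991] hole z -6.200857693299426 ang 8.32180461743234 F rod axes [-10.7524   1.4497   5.3365] t 32.05
[(34, 121), (35, 122), (36, 122), (37, 122), (38, 122), (39, 133), (40, 165), (41, 171), (42, 173), (43, 173), (44, 174), (45, 174), (46, 173), (47, 173), (48, 172), (49, 173), (50, 172), (51, 172), (52, 172), (53, 172), (54, 162), (55, 133), (56, 163), (57, 169), (58, 174), (59, 172), (60, 173), (61, 172), (62, 171), (63, 172), (64, 171), (65, 167), (66, 160), (67, 153), (68, 153), (69, 153), (70, 150), (71, 138), (72, 150), (73, 153), (74, 154), (75, 154), (76, 153), (77, 153), (78, 153), (79, 153), (80, 152), (81, 152), (82, 153), (83, 152), (84, 152), (85, 152), (86, 145), (87, 189), (88, 188), (89, 187), (90, 187), (91, 187), (92, 187), (93, 189), (94, 190), (95, 190)]
```

Seams at 55 and 71 mm, end at 86.5 mm: all three nested, 16 mm apart. I'll press slightly more to allow for rod friction, then compare with the free position.

```bash
python3 -m pendant '[{"x":0.8,"y":0,"z":-0.3,"spin":0},{"x":0.8,"y":0,"z":-0.3,"spin":0},{"x":0.8,"y":0,"z":-0.3,"spin":0}]'>/dev/null;python3 r.py; python3 - <<'E'
from h import *
a=np.radians(8.3);P=np.array([.664,-.229,0]);u=np.array([np.cos(a),np.sin(a),0]);d=np.arange(34,76,.25)
T=pose();im=ctrl.grab_frame('wrist')[:,:,::-1]
for n,T,im in[('free',np.load('pics/T9.npy'),cv2.imread('pics/w9.png')),('now',T,im)]:
    C=cam('wrist',T);g=cv2.cvtColor(np.ascontiguousarray(im),6).astype(np.float32)
    uv=np.array([proj(C,P-u*x*1e-3+[0,0,.186]) for x in d],np.float32);v=cv2.remap(g,uv[:,:1],uv[:,1:],1)[:,0]
    k=(d>36)&(d<44);q=v[k];h=(q.min()+q.max())/2;s=[(lo,d[(d>lo)&(d<lo+6)][np.argmin(v[(d>lo)&(d<lo+6)])]) for lo in(52,68)]
    print(n,'back edge',d[k][np.argmax(q>h)],'seams',s)
E
```

```text
rod-frame TCP [-77.5838  -0.1111  49.8266] hole z -6.173441738745183 ang 8.311896063611398 F rod axes [-11.2035   0.3687   3.5   ] t 32.35
free back edge 40.75 seams [(52, np.float64(56.5)), (68, np.float64(72.75))]
now back edge 39.0 seams [(52, np.float64(54.25)), (68, np.float64(70.5))]
```

The pack has moved about 2 mm from its free position (56.5→54.25 mm), so step 3 is met. I'll ease off and release.

```bash

python3 -m pendant '[{"x":-1,"y":0,"z":0,"spin":0},{"x":-2,"y":0,"z":0,"spin":0},{"x":-3,"y":0,"z":0,"spin":0},{"x":-3,"y":0,"z":0,"spin":0}]' >/dev/null&& python3 r.py && python3 -m pendant '[{"x":0,"y":0,"z":0,"spin":0},{"x":0,"y":0,"z":0,"spin":0},{"x":0,"y":0,"z":0,"spin":0},{"x":0,"y":0,"z":0,"spin":0},{"x":0,"y":0,"z":0,"spin":0}]' 75 && python3 -m pendant '[{"x":0,"y":0,"z":-20,"spin":0},{"x":0,"y":0,"z":-50,"spin":0},{"x":0,"y":0,"z":-90,"spin":0},{"x":0,"y":0,"z":-130,"spin":0},{"x":0,"y":0,"z":-130,"spin":0},{"x":0,"y":0,"z":-130,"spin":0},{"x":0,"y":0,"z":-130,"spin":0}]' && python3 prof.py
```

```text
rod-frame TCP [-78.2031  -0.0542  49.8607] hole z -6.139329588333219 ang 8.329778720842505 F rod axes [-2.2959 -0.9002 -1.6769] t 32.7333
time: 33.15
tool_pos: [0.587, -0.2403, 0.1756]
orientation: [0.0, 0.997, 0.073, 0.0]
force: [0.6, 0.1, -0.6]
opening: 0.882
grip_force: 0.0
time: 33.73
tool_pos: [0.5867, -0.2403, 0.3054]
orientation: [0.0, 0.997, 0.073, 0.0]
force: [-0.4, 0.4, -1.0]
opening: 0.877
grip_force: 0.0
[(34, 90), (35, 120), (36, 125), (37, 124), (38, 123), (39, 124), (40, 152), (41, 171), (42, 177), (43, 177), (44, 177), (45, 176), (46, 176), (47, 176), (48, 175), (49, 174), (50, 174), (51, 194), (52, 203), (53, 203), (54, 199), (55, 176), (56, 171), (57, 201), (58, 218), (59, 218), (60, 217), (61, 218), (62, 218), (63, 217), (64, 217), (65, 217), (66, 217), (67, 217), (68, 218), (69, 218), (70, 215), (71, 183), (72, 177), (73, 206), (74, 217), (75, 218), (76, 218), (77, 218), (78, 218), (79, 218), (80, 218), (81, 218), (82, 218), (83, 217), (84, 217), (85, 218), (86, 212), (87, 200), (88, 196), (89, 197), (90, 196), (91, 197), (92, 196), (93, 196), (94, 196), (95, 196)]
```

View pics/w10.png

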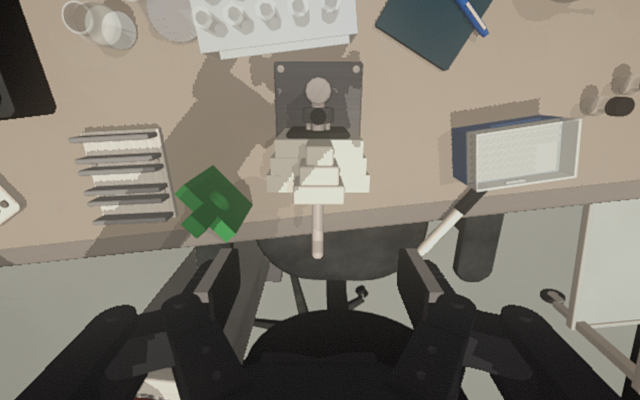

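The three plates are nested on the rod at (318,165), seams 16 mm apart, and the rack is empty. The gripper is clear, so I'm handing in.

```bash
python3 -m pendant '[{"x":0,"y":0,"z":0,"spin":0},{"x":0,"y":0,"z":0,"spin":0},{"x":0,"y":0,"z":0,"spin":0},{"x":0,"y":0,"z":0,"spin":0}]' >/dev/null; python3 -c "
from rig import ctrl;print(ctrl.hand_in())"
```

```text
the job is handed in; nothing more can be done
None
```

The job is handed in: all three plates hang nested on the rod (narrow, middle, wide from the back), each pressed until the buffer gave about 2 mm, estimated from force and images; the hand-in returned no verdict.

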